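# Push the slicer's feed pusher home and hold it

## Robot

A 7-joint arm with a two-finger parallel gripper is mounted at the origin on a cart in front of the work surface, level with it; the furniture and walls round the work are solid. World frame = base frame: x ahead of the robot, y to its left, z up, the work surface at z = 0. Lengths are in m, angles in rad, forces in N, time in s.
With the tool pointing down it reaches from about 0.425 to 1.025 m from the base axis. Payload 9.4 kg.
Tool frame: the origin (TCP) lies midway between the tips of the shut fingers; the grasp point (between the pads) lies 19 mm behind it (bot.hold_point_z is the distance from the TCP to the grasp point, in m); z points along the fingers, y is the line along which they close (so a half turn about z gives the same grasp; the last joint's range is limited). The gripper opens to 85 mm and grips with 20 to 120 N. Pads are 22 mm wide; open, the fingers measure 114 mm over their backs; the gripper's body (76 mm by 85 mm) begins 54 mm behind the grasp point. The pads swing forward as they close: fully open they stand 13 mm farther back than shut.
Start: joints at [-1.398, 0.599, -0.003, 1.599, 0.002, 0.943, -0.08], TCP at [0.179, 0.702, 0.231] pointing down, gripper open.
Joint ranges: [-2.57, 2.57], [-0.35, 1.97], [-1.29, 1.29], [0.11, 2.56], [-1.05, 4.19], [0.11, 1.86], [-2.63, 2.63]. Speed limits (rad/s): [2.22, 2.22, 3.01, 3.01, 3.14, 3.14, 3.14].

## Interface

Orientations are given as a 3x3 rotation matrix whose columns are the frame's x, y, z axes.
In Python, from cell import bot, eoat, optics, job_done gives the robot as it stands. Calls block until the motion is done:
- bot.goto(position, orientation): joint-space move of the TCP to a pose.
- bot.movel(position, rot=None, vel=0.15, until_force=None): straight line of the TCP; rot=None keeps the orientation; vel is the mean speed in m/s. With until_force (N) it stops when the force on the tool has changed by that much, and returns True; else False.
- bot.movej(angles): joint-space move.
- eoat.grip(opening): finger opening in m; the grip force is fixed at half the most; returns when the fingers have stopped.
- bot.wait(seconds).
- bot.solve_ik(position, orientation): joint angles nearest the present ones, or None.
- bot.read_state(): the state.
- optics.snapshot(name): name is "scene" or "side" or "wrist"; returns the picture (384x512x3 uint8, red, green, blue); there is no depth.
- optics.calibration(name): a dict with "fx", "fy", "cx", "cy" (pixels), "distortion" ([k1, k2, p1, p2, k3] as OpenCV has them; the pictures are not rectified), "origin" and "attitude" of the camera in the world. Camera axes: x right, y up, looking along -z (the intrinsics and any distortion apply to the point x, -y, -z); pixel columns grow to the right and rows downward; lengths in m; the calibration is good to about 2 mm. A picture is of the moment at which its call begins: read the wrist's pose just before it. calibration takes no time and is no camera call; for the wrist camera it gives the pose at the moment of the call.
A pose or a line that the arm cannot do raises bot.IKError and nothing moves.
- job_done(): hands the job in; it is judged then, once.
The state is a dict: "time_s": time; "joints": joint angles; "joint_velocities": joint speeds; "effort": joint torques, N m; "tcp_pos": TCP position; "eef_rot": TCP orientation; "contact_force": force on the tool from outside, world axes, zero at the start; "ft_torque": the same for the moment, N m; "width": finger opening in m; "grasp_force": force on a finger pad.
Only numpy, scipy, OpenCV 4.12 (cv2) and the standard library are available. Lean on these libraries where they do the work, as an engineer would, in place of code of your own. Each camera call takes 0.05 s, during which the arm holds its last target. There are 200 camera calls.

## Task

Take the narrow one of the two feed pushers out of the drip stand by its handle, slide its blade down through the narrow feed slot in the top of the vegetable slicer, and push it fully home against the spring plate inside, until its flange meets the slicer's collar. Finish while still gripping the handle and holding the pusher pressed home, for it springs up if let go; leave the wide pusher standing in the stand.

Things in the scene. Friction and masses are not known exactly. Their poses are not given: they have to be found in the camera images.
- narrow_pusher_handle (a point): Centre of the handle of the narrow feed pusher. Handle: upright block 20 mm (its x) by 36 mm (its y), 48 mm tall, gripped from above across the 20 mm. Under it a flange 34 x 56 mm, 6 mm thick: its top 24 mm, its underside 30 mm below this point. z is up; a half turn about z gives the same shape, so either way round is right.
- narrow_pusher: The narrow feed pusher: loose, rigid, white plastic, about 120 g, standing upright in the stand. Origin at the foot of its blade, 105 mm below the handle's centre. Under the flange is a flat blade 16 mm (x) by 40 mm (y), 75 mm long.
- wide_pusher_handle (a point): Centre of the handle of the wide feed pusher, like the narrow one but wider along its y: handle 56, flange 76, blade 60 mm. It does not fit the slot and stays in the stand. It stands to the left or to the right of the narrow one.
- stand: Fixed steel drip stand, 80 x 200 mm, 45 mm tall; origin at the centre of its underside. One groove, 20 mm wide, runs along its y between two rails with tops 45 mm above the table; its floor is 8 mm above the table. The pushers stand in it 50 mm either side of the middle, blade thickness across the groove.
- slot_mouth (a point): Centre of the feed slot's mouth, level with the top of the fixed slicer's steel collar (56 x 80 mm, 130 mm above the table; slicer 150 x 130 mm). Slot: straight down, 18 mm (x) by 42 mm (y), 2 mm more than the blade each way, with a 4 mm lead-in at 45 degrees; z up. Pusher home: flange on the collar, handle centre 30 mm above this point. Slicer and stand may swap sides.
- spring_plate (a joint): Travel (m) of the sprung steel plate inside the throat: 0 at rest, its top 67 mm below the collar; grows as it is pushed down (at most 0.010), about 0.008 with the pusher home. The spring pushes up with 3 N at first and about 5.5 N with the pusher home.
Mind the look-alikes: they are no part of the job. What is shaped like the narrow_pusher but green or pink is not meant.

How it is judged:
By the outcome, as a careful person would: the job done as asked, in the order asked, and still so for the second after the job is handed in, while the arm keeps its last pose, push and grip.
It also fails if it takes over 51 s, if anything falls off the work surface, if the arm or the gripper's body presses on something with over 40 N, if the wrist force passes 120 N, or if a joint passes its speed limit or range.

## Working session

There is one attempt and no reset: what is moved stays moved. The work goes in short steps, each a Python script; the robot and the scene stay as the last script left them, time stands still between calls to the robot, and variables do not carry over. Pictures are saved under pics/ and viewed, at most 10 in all, crops included, and the job is handed in when it is done.

```bash
mkdir -p pics; ls; python3 - <<'E'
from cell import bot, eoat, optics
import cv2,numpy as np
for n in ("scene","side","wrist"):
    c=optics.calibration(n); im=optics.snapshot(n); cv2.imwrite(f"pics/{n}0.png",im[...,::-1])
    print(n,{k:np.round(v,4).tolist() for k,v in c.items()})
s=bot.read_state();print(s["time_s"],s["tcp_pos"],s["eef_rot"],bot.hold_point_z)
a=cv2.imread("pics/scene0.png");b=cv2.imread("pics/side0.png")
cv2.imwrite("pics/both.png",np.hstack([a,b])[:, :])
E
```

```text
pics
scene {'fx': 417.5303, 'fy': 417.5303, 'cx': 254.1809, 'cy': 190.8497, 'distortion': [-0.1241, 0.0, 0.0, 0.0, 0.0], 'origin': [-0.0296, -0.6233, 0.7648], 'attitude': [[0.7111, 0.4496, -0.5406], [-0.703, 0.4688, -0.5348], [0.0129, 0.7603, 0.6494]]}
side {'fx': 372.5386, 'fy': 372.5386, 'cx': 255.9085, 'cy': 188.092, 'distortion': [-0.106, 0.0, 0.0, 0.0, 0.0], 'origin': [0.4177, -0.8542, 0.4991], 'attitude': [[0.9841, 0.0777, -0.1597], [-0.1776, 0.4303, -0.885], [-0.0001, 0.8993, 0.4373]]}
wrist {'fx': 314.759, 'fy': 314.759, 'cx': 253.895, 'cy': 186.1496, 'distortion': [-0.0105, 0.0, 0.0, 0.0, 0.0], 'origin': [0.0988, 0.7231, 0.3722], 'attitude': [[0.2465, -0.9177, -0.3115], [0.9691, 0.2329, 0.0807], [-0.0015, -0.3218, 0.9468]]}
0.15 [0.17916496 0.70213673 0.23063918] [[-9.68968221e-01  2.47185278e-01 -1.58592279e-04]
 [ 2.47185289e-01  9.68967500e-01 -1.18992517e-03]
 [-1.40461220e-04 -1.19220135e-03 -9.99999279e-01]] 0.0187
```

View pics/scene0.png

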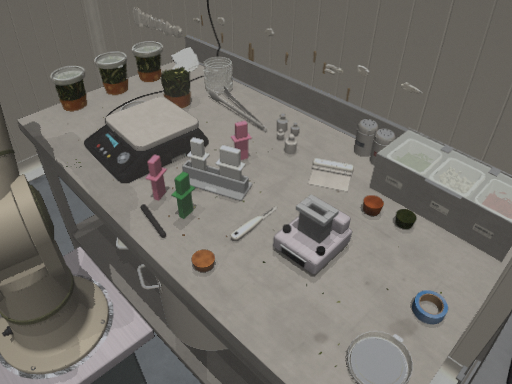

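View pics/side0.png

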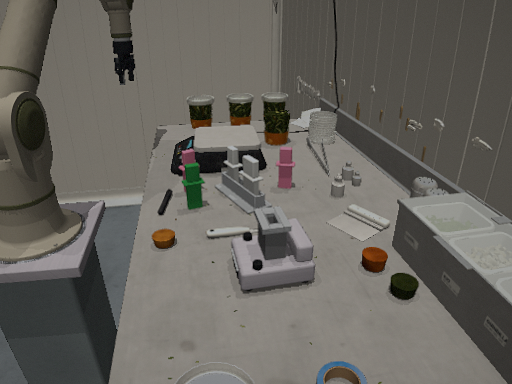

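The scene picture shows the stand at (217,175) with two white pushers in it at (198,150) and (230,160). The look-alikes are one green, at (184,193), and two pink, at (157,178) and (241,140). The slicer collar is at (318,213). Next is an enlarged crop to confirm which white pusher is narrow.

```bash
python3 - <<'E'
import cv2,numpy as np
a=cv2.imread("pics/scene0.png");b=cv2.imread("pics/side0.png")
r=lambda im,x,y,w,h,s:cv2.resize(im[y:y+h,x:x+w],None,fx=s,fy=s,interpolation=cv2.INTER_CUBIC)
top=np.hstack([r(a,175,130,80,70,5),r(b,210,140,80,70,5)])
bot=np.hstack([r(a,290,190,80,48,5),r(b,240,200,80,48,5)])
cv2.imwrite("pics/crop1.png",np.vstack([top,bot]))
E
```

```text
(no output)
```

View pics/crop1.png

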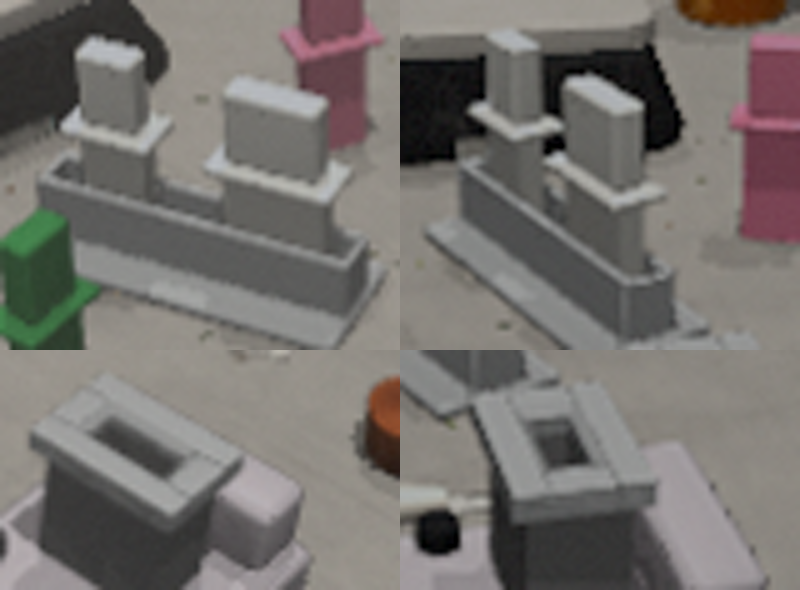

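Two white pushers fit: (198,150), with a handle about 36 mm wide, and (230,160), which is clearly wider. The narrow one at scene (197,140) (top face) and side (233,148) is the target; the green and pink ones aren't in the stand. The collar and slot show at scene (318,210) and side (273,219).

```bash
cat > h.py <<'E'
import numpy as np, cv2
from cell import bot,eoat,optics
def ray(cal,px):
    K=np.array([[cal["fx"],0,cal["cx"]],[0,cal["fy"],cal["cy"]],[0,0,1]])
    u=cv2.undistortPoints(np.array(px,float).reshape(-1,1,2),K,np.array(cal["distortion"])).reshape(-1,2)
    d=np.c_[u[:,0],-u[:,1],-np.ones(len(u))]@np.array(cal["attitude"]).T
    return np.array(cal["origin"]),d
def onplane(cal,px,z):
    o,d=ray(cal,px); return (o+d*((z-o[2])/d[:,2])[:,None])[:,:2]
def proj(cal,P):
    K=np.array([[cal["fx"],0,cal["cx"]],[0,cal["fy"],cal["cy"]],[0,0,1]])
    q=(np.atleast_2d(P)-cal["origin"])@np.array(cal["attitude"])*[1,-1,-1]
    return cv2.projectPoints(q,np.zeros(3),np.zeros(3),K,np.array(cal["distortion"]))[0].reshape(-1,2)
def R(yaw): # tool down, tool y axis at given yaw
    y=np.array([np.cos(yaw),np.sin(yaw),0]); z=np.array([0,0,-1.]); return np.c_[np.cross(y,z),y,z]
E
python3 - <<'E'
from h import *
C={n:optics.calibration(n) for n in("scene","side")}
S=lambda p,o:np.array(p,float)/5+np.array(o)-.4
T={"scene":dict(n=S([(78,45),(103,38),(147,52),(120,66)],(175,130)),w=S([(226,87),(245,77),(328,100),(305,112)],(175,130)),c=S([(32,85),(105,25),(243,110),(170,173)],(290,190))),
"side":dict(n=S([(87,33),(112,30),(141,45),(117,52)],(210,140)),w=S([(165,83),(188,77),(243,105),(217,116)],(210,140)),c=S([(75,58),(195,35),(255,137),(117,153)],(240,200)))}
for n in T:
  for k,p in T[n].items():
    q=onplane(C[n],p,.13 if k=="c" else .137); e=np.diff(np.r_[q,q[:1]],axis=0)
    print(n,k,q.mean(0).round(4),np.linalg.norm(e,axis=1).round(3),np.degrees(np.arctan2(e[:,1],e[:,0])).round(0))
E
```

```text
scene n [0.5313 0.1529] [0.015 0.029 0.019 0.032] [ -16.  -73. -179.   97.]
scene w [0.5675 0.0605] [0.013 0.049 0.016 0.048] [  0. -69. 179. 108.]
scene c [ 0.5563 -0.2423] [0.056 0.08  0.055 0.078] [   4.  -90. -178.   90.]
side n [0.5308 0.1522] [0.015 0.031 0.017 0.037] [  10.  -65. -149.  111.]
side w [0.5667 0.0578] [0.015 0.051 0.02  0.055] [  26.  -64. -142.  111.]
side c [ 0.5586 -0.2447] [0.053 0.081 0.053 0.073] [  11.  -87. -178.   92.]
```

```bash
python3 - <<'E'
from h import *
yaw=np.radians(21)
best=None
for y in (yaw,yaw+np.pi):
    q=bot.solve_ik([.531,.1525,.26],R(y)); print(None if q is None else np.round(q,2))
p=[.531,.1525,.26]
cand=[(y,bot.solve_ik(p,R(y))) for y in (yaw,yaw+np.pi)]
y=min((c for c in cand if c[1] is not None),key=lambda c:abs(c[1][6]))[0]
for ys in (np.radians(2),np.radians(182)):
    q=bot.solve_ik([.557,-.2435,.3],R(ys)); print("slot",None if q is None else np.round(q,2))
bot.goto(p,R(y))
c=optics.calibration("wrist"); im=optics.snapshot("wrist")
np.save("c1.npy",c,allow_pickle=True); cv2.imwrite("pics/w1.png",im[...,::-1])
s=bot.read_state(); print(y,s["time_s"],s["tcp_pos"],proj(c,[[.531,.1525,.137],[.567,.059,.137]]))
E
```

```text
[-0.64  0.37  0.35  1.98 -0.17  0.82  0.17]
[-1.1   0.58  1.12  2.   -0.64  0.97 -2.42]
slot [-0.36  0.6   1.11  1.84 -0.61  1.09  1.01]
slot [-0.36  0.61  1.12  1.84 -0.61  1.1  -2.12]
0.3665191429188092 2.525 [0.53088441 0.15364963 0.2598287 ] [[253.40918405 180.27043978]
 [253.28357439 277.18134035]]
```

View pics/w1.png

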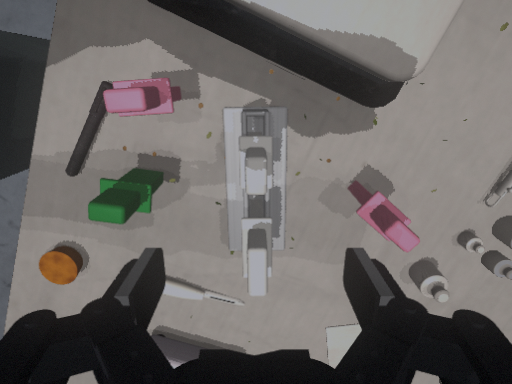

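The wrist view shows the narrow pusher's handle at about (256,175) and the wide one at (257,265), both aligned with the image columns. I'll enlarge it to get the top-face corners.

```bash
python3 - <<'E'
import cv2
a=cv2.imread("pics/w1.png");cv2.imwrite("pics/w1c.png",cv2.resize(a[100:300,210:310],None,fx=3,fy=3,interpolation=cv2.INTER_CUBIC)) 
E
```

```text
(no output)
```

View pics/w1c.png

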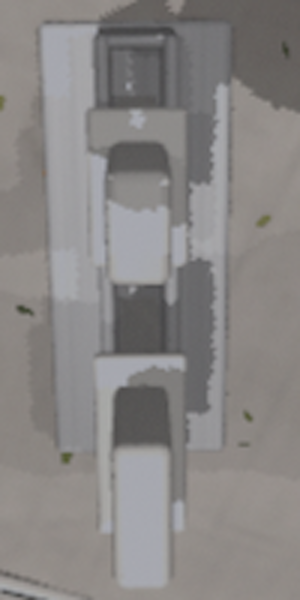

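The narrow top face centres at (255.8,175.8) and the wide one at (257,272). I'll compute the position, then go down and grasp.

```bash
python3 - <<'E'
from h import *
c=np.load("c1.npy",allow_pickle=True).item()
q=onplane(c,[(255.8,175.8),(257,272.2)],.137); e=q[1]-q[0]
yaw=np.arctan2(e[1],e[0])+np.pi/2
print(q,np.linalg.norm(e),np.degrees(yaw))
p=(q[0]+[.531,.1525])/2
print(p)
yaw=(yaw+np.radians(21))/2
bot.goto([*p,.2],R(yaw))
hit=bot.movel([*p,.098],vel=.08,until_force=10)
s=bot.read_state(); print(hit,s["tcp_pos"],s["time_s"],s["contact_force"])
if not hit:
    eoat.grip(.0); s=bot.read_state(); print(s["width"],s["grasp_force"],s["contact_force"],s["time_s"],s["tcp_pos"])
E
```

```text
[[0.53147257 0.15709888]
 [0.56833136 0.06565304]] 0.09859468976200965 21.952728430858123
[0.53123628 0.15479944]
False [0.53152136 0.15488309 0.09845553] 4.3 [-0.24168122  0.09746892  0.52062513]
0.019193561031556467 58.69757652282715 [ 0.49559882 -0.26912767  2.8685992 ] 4.9083 [0.53149018 0.15489431 0.09815706]
```

```bash
python3 - <<'E'
from h import *
s=bot.read_state(); x,y,_=s["tcp_pos"]
bot.movel([x,y,.28],vel=.12)
s=bot.read_state(); print(s["width"],s["contact_force"])
r=R(np.radians(1.5))
bot.goto([.557,-.315,.28],r)
c=optics.calibration("wrist"); im=optics.snapshot("wrist"); np.save("c2.npy",c,allow_pickle=True); cv2.imwrite("pics/w2.png",im[...,::-1])
bot.goto([.557,-.2435,.262],r)
a=optics.snapshot("scene")[...,::-1];b=optics.snapshot("side")[...,::-1]
cv2.imwrite("pics/s3.png",a);cv2.imwrite("pics/d3.png",b)
rs=lambda im,x,y,w,h,f:cv2.resize(im[y:y+h,x:x+w],None,fx=f,fy=f,interpolation=cv2.INTER_CUBIC)
cv2.imwrite("pics/sd3.png",np.hstack([rs(a,275,140,100,120,4),rs(b,230,120,100,120,4)]))
s=bot.read_state(); print(s["tcp_pos"],s["width"],s["time_s"],s["contact_force"])
E
```

```text
0.019185686512461723 [-0.06094565 -0.11383712 -0.97331544]
[ 0.55741066 -0.2433693   0.26235626] 0.019722775854215384 8.8333 [ 0.36053097  0.39356131 -0.70673645]
```

View pics/w2.png

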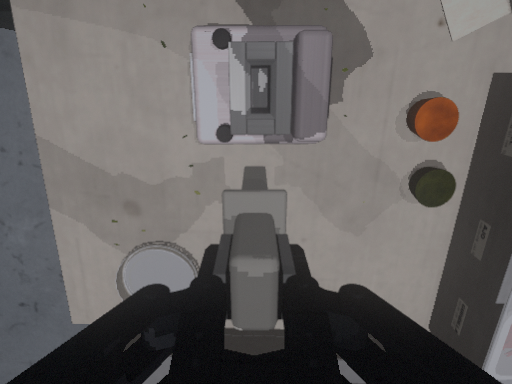

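View pics/sd3.png

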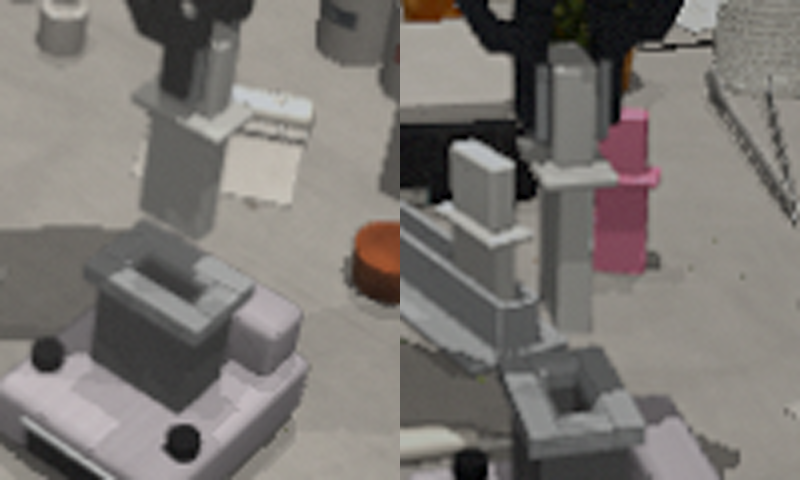

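The wrist picture shows the slot hole centred at about (260,89) and the collar spanning x 229–293, y 42–135. The front foot edge of the held blade is at about (255,167). In the scene and side pair the blade hangs upright above the collar.

```bash
python3 - <<'E'
from h import *
c=np.load("c2.npy",allow_pickle=True).item()
im=cv2.imread("pics/w2.png")
print("slot",onplane(c,[(260,89.5),(261,88.5)],.13), "cam",c["origin"])
print("hole edges px", [proj(c,[[.557+dx,-.2435+dy,.13]]).round(1).tolist() for dx,dy in((-.009,0),(.009,0),(0,.021),(0,-.021))])
q=onplane(c,[(255,167.5)],.19); print("foot front edge",q,"-> offset from tcp (.557,-.315)",q-[.557,-.315])
q=onplane(c,[(254.5,190)],.28-.015); print("flange under edge",q-[.557,-.315])
# fixed cams: foot corners (bottom visible) & collar
C={n:optics.calibration(n) for n in("scene","side")}
o={"scene":(275,140),"side":(230,120)}
foot={"scene":[(140,207),(210,238)],"side":[(140,328),(192,333)]}
col={"scene":[(85,268),(147,220),(255,287),(200,340)],"side":[(103,372),(208,348),(245,430),(127,455)]}
for n in C:
    f=np.array(foot[n],float)/4+o[n]-.4; k=np.array(col[n],float)/4+o[n]-.4
    F=onplane(C[n],f,.172); K=onplane(C[n],k,.13)
    print(n,"foot",F.round(4).tolist(),"collar",K.mean(0).round(4))
    h=lambda yw: None
    P=[[.557+a*.008,-.2435+b*.02,.172] for a,b in((-1,1),(-1,-1),(1,-1))]
    print(" nominal foot corners crop px",((proj(C[n],P)-o[n]+.4)*4).round(0).tolist())
z=cv2.resize(im[30:230,190:330],None,fx=3,fy=3,interpolation=cv2.INTER_CUBIC); cv2.imwrite("pics/w2c.png",z)
E
```

```text
slot [[ 0.5610362  -0.23839428]
 [ 0.56189161 -0.23751991]] cam [ 0.55545121 -0.23020881  0.42157394]
hole edges px [[[245.2, 95.0]], [[265.4, 95.6]], [[256.0, 70.3]], [[254.6, 119.2]]]
foot front edge [[ 0.55809811 -0.29365822]] -> offset from tcp (.557,-.315) [[0.00109811 0.02134178]]
flange under edge [[0.00035125 0.02960508]]
scene foot [[0.5504, -0.2205], [0.5579, -0.2632]] collar [ 0.557  -0.2431]
 nominal foot corners crop px [[143.0, 211.0], [200.0, 246.0], [219.0, 232.0]]
side foot [[0.5429, -0.252], [0.5656, -0.2611]] collar [ 0.5591 -0.249 ]
 nominal foot corners crop px [[141.0, 300.0], [158.0, 338.0], [192.0, 336.0]]
```

View pics/w2c.png

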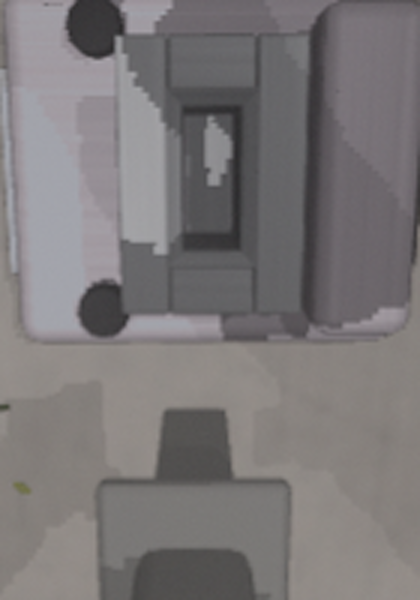

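Relative to the blade, in the same wrist picture, the slot calls for a TCP target near (0.560,-0.240). The fixed cameras put y some mm lower. I'll hover with the foot just above the collar and take one composite look to settle it.

```bash
python3 - <<'E'
from h import *
r=R(np.radians(1.5))
bot.movel([.560,-.241,.262],vel=.05)
hit=bot.movel([.560,-.241,.228],vel=.05,until_force=6)
bot.wait(.2)
c=optics.calibration("wrist");w=optics.snapshot("wrist")[...,::-1];np.save("c4.npy",c,allow_pickle=True)
a=optics.snapshot("scene")[...,::-1];b=optics.snapshot("side")[...,::-1]
for n,i in zip("wab",(w,a,b)): cv2.imwrite(f"pics/4{n}.png",i)
rs=lambda im,x,y,w,h,f:cv2.resize(im[y:y+h,x:x+w],None,fx=f,fy=f,interpolation=cv2.INTER_CUBIC)
L=rs(w,185,80,150,150,8/3); Rt=np.vstack([rs(a,285,165,80,60,5),rs(b,240,165,80,60,5)])
L=cv2.copyMakeBorder(L,0,200,0,0,cv2.BORDER_CONSTANT)
cv2.imwrite("pics/cmp4.png",np.hstack([L,Rt]))
s=bot.read_state();print(hit,s["tcp_pos"],s["contact_force"],s["time_s"])
E
```

```text
False [ 0.56008905 -0.24097035  0.22818736] [ 0.61801024 -0.24540812 -1.77545796] 10.2667
```

View pics/cmp4.png

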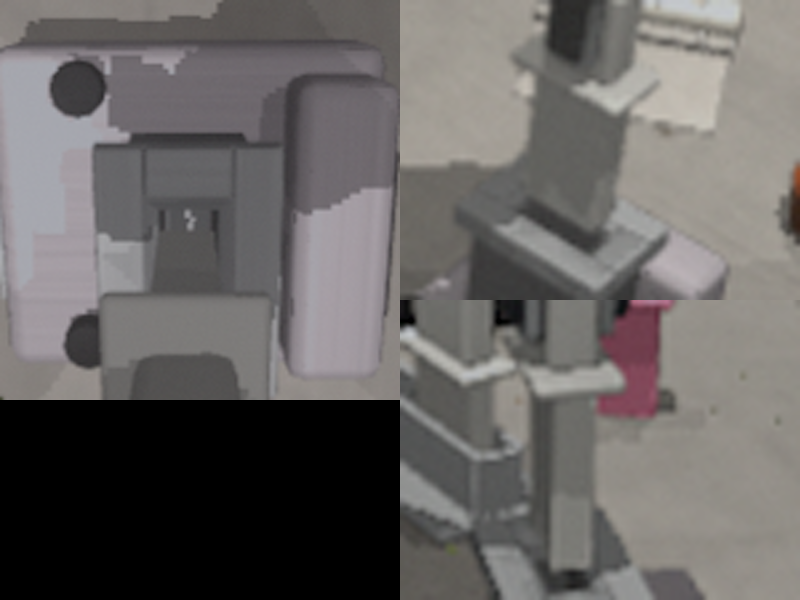

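The composite shows the blade foot at crop x 158–217 against the collar at 93–283, so it is centred in x. In y the blade's far edge (row 232) lies short of the slot's far end (row 198–213). I'll quantify this.

```bash
python3 - <<'E'
from h import *
c=np.load("c4.npy",allow_pickle=True).item()
P=lambda x,y:(185+x*3/8-.3,80+y*3/8-.3)
g=lambda x,y,z:onplane(c,[P(x,y)],z)[0]
A=g(188,143,.13);B=g(191,198,.13);F=g(187.5,232,.138)
print("collar far",A,"leadin far",B,"foot far",F)
print("slot yc:",A[1]-.04,B[1]-.025,"blade yc",F[1]-.02)
print("collar sides x",g(93,180,.13)[0],g(283,180,.13)[0],"seams",g(146,180,.13)[0],g(236,180,.13)[0],"blade x",g(158,232,.138)[0],g(217,232,.138)[0])
w=cv2.imread("pics/4w.png",0); print(w[155:185,255]); print(w[167,235:275]); print(w[145,215:295])
E
```

```text
collar far [ 0.56000921 -0.19691483] leadin far [ 0.56133742 -0.21293352] foot far [ 0.5605142  -0.22104486]
slot yc: -0.23691483353897066 -0.237933521480178 blade yc -0.24104486200388697
collar sides x 0.5327831737931373 0.5878423062064649 seams 0.5481422424525171 0.5742203460799794 blade x 0.5520819698680618 0.5689466162774627
[ 79  78  79 103 138 147 132  83 105 129 122  99  84  83  85  82  84  85
  84  82  84  84  85  85  83  83  80  80  80  81]
[104 104 102  91  86  81  76 101 108  92  83  85  84  83  84  83  84  84
  82  83  84  83  82  82  84  83  83  80  82  84  66  62  77  83  82  83
  85  87  95 101]
[160 160 161 161 140 109 102 103 101 102 102 101 101 101 101 101 101 102
 100 102 103 104 100  81  81  94 101  98  98  98  98  98  98  97  99  99
  98  98  98  98  95 100  97  97  98  98  98  99  97  97  97  98  97  98
  99  97  92  82  88  99 100  98 100  98  99  99  99  98  98  98  99 100
 102 102 102  97  76  60  62  62]
```

```bash
python3 - <<'E'
from h import *
x,y=.5604,-.2375
bot.movel([x,y,.228],vel=.03)
f0=np.array(bot.read_state()["contact_force"])
for z in (.214,.2,.18,.16):
    hit=bot.movel([x,y,z],vel=.03,until_force=10)
    s=bot.read_state();print(z,hit,s["tcp_pos"].round(4),(s["contact_force"]-f0).round(1),s["ft_torque"].round(2),round(s["width"],4),s["time_s"])
    if hit: break
E
```

```text
0.214 True [ 0.5603 -0.2381  0.2151] [ 0.8 -3.4 -1. ] [-0.53 -0.21  0.  ] 0.0194 10.9667
```

It entered the lead-in and is touching the +y side (force toward -y), so I'll shift about 1 mm in -y, then feel the way down.

```bash
cat > ins.py <<'E'
from h import *
x,y,z=bot.read_state()["tcp_pos"]; f0=np.array([.6,-.25,-1.8])
x,y=.5604,-.2385
zt=z
for i in range(14):
    zt=max(zt-.008,.155)
    hit=bot.movel([x,y,zt],vel=.03,until_force=10)
    bot.wait(.05); s=bot.read_state(); f=s["contact_force"]-f0; p=s["tcp_pos"]
    print(round(x,4),round(y,4),hit,p.round(4),f.round(1),s["ft_torque"].round(2),round(s["width"],4),round(s["time_s"],2))
    x+=np.clip(f[0]*.0002,-.001,.001); y+=np.clip(f[1]*.0002,-.001,.001)
    if hit: zt=p[2]+.002; bot.movel([x,y,zt],vel=.03)
    if p[2]<.1565: break
E
python3 ins.py
```

```text
0.5604 -0.2385 False [ 0.5602 -0.2384  0.2068] [-1.4  0.4  0.4] [-0.2  -0.01  0.01] 0.0192 11.45
0.5601 -0.2384 False [ 0.56   -0.2384  0.199 ] [-0.5 -0.   0.6] [-0.17 -0.03  0.06] 0.0191 11.92
0.56 -0.2384 False [ 0.56   -0.2384  0.1909] [ 0.9 -0.   0.3] [-0.15 -0.15 -0.01] 0.0192 12.38
0.5602 -0.2384 False [ 0.5601 -0.2384  0.1829] [-0.1 -0.2  0.4] [-0.14 -0.08  0.03] 0.0194 12.85
0.5602 -0.2385 False [ 0.5601 -0.2384  0.1749] [-0.6 -0.1  0.8] [ 0.01 -0.08  0.  ] 0.0191 13.32
0.5601 -0.2385 False [ 0.5601 -0.2384  0.167 ] [ 0.2  0.6 -0. ] [-0.05 -0.27 -0.  ] 0.0195 13.78
0.5601 -0.2384 False [ 0.5602 -0.2384  0.159 ] [ 0.7 -0.5 -0.9] [-0.11 -0.32  0.08] 0.0192 14.25
0.5602 -0.2385 False [ 0.5602 -0.2384  0.1549] [-0.1 -0.7 -0.1] [-0.15 -0.3   0.04] 0.0195 14.58
```

It slid in freely. Next, press through the spring until the flange lands.

```bash
python3 - <<'E'
from h import *
f0=np.array([.6,-.25,-1.8])
for z in (.151,.148,.1465,.1455,.1445,.1435,.1425,.1415,.1405):
    hit=bot.movel([.5602,-.2385,z],vel=.02,until_force=14)
    bot.wait(.15); s=bot.read_state();f=s["contact_force"]-f0
    print(z,hit,s["tcp_pos"].round(4),f.round(1),s["ft_torque"].round(2),round(s["width"],4),round(s["time_s"],2))
    if f[2]>14 or hit: break
E
```

```text
0.151 False [ 0.5602 -0.2385  0.1512] [-2.5  1.8  3.8] [-0.03 -0.01 -0.03] 0.0191 15.08
0.148 False [ 0.5603 -0.2385  0.1481] [0.4 0.1 4.9] [ 0.06 -0.11 -0.03] 0.0188 15.53
0.1465 False [ 0.5603 -0.2386  0.1465] [0.  0.5 5.4] [ 0.04 -0.15  0.02] 0.0193 15.93
0.1455 False [ 0.5603 -0.2385  0.1455] [-0.4 -0.3  5.8] [ 0.03 -0.14  0.01] 0.0196 16.33
0.1445 False [ 0.5603 -0.2385  0.1452] [-1.6  1.4 12.4] [0.23 0.38 0.03] 0.0196 16.73
0.1435 False [ 0.5604 -0.2386  0.1451] [-3.1  3.7 23.4] [ 0.61  1.08 -0.01] 0.0195 17.13
```

The force rises sharply at z = 0.1452, as predicted for flange contact (0.145). One last check by picture.

```bash
python3 - <<'E'
from h import *
bot.wait(.3)
rs=lambda im,x,y,w,h,f:cv2.resize(im[y:y+h,x:x+w],None,fx=f,fy=f,interpolation=cv2.INTER_CUBIC)
a=optics.snapshot("scene")[...,::-1];b=optics.snapshot("side")[...,::-1]
cv2.imwrite("pics/fin.png",np.hstack([rs(a,180,120,200,130,2),rs(b,200,120,130,130,2)]))
s=bot.read_state();print(s["contact_force"],s["tcp_pos"],s["grasp_force"],s["time_s"])
E
```

```text
[-3.16379294  2.07531099 22.02334219] [ 0.5603356  -0.23857156  0.14513196] 62.269413471221924 17.5333
```

View pics/fin.png

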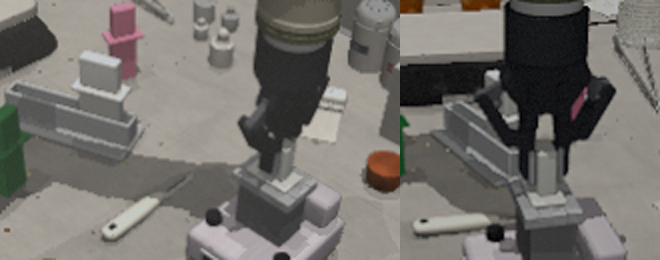

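The flange sits on the collar at (283,178) in the composite. The wide pusher still stands in the stand at (100,80), and the grip is steady.

```bash
python3 -c "
from cell import job_done
print(job_done())"
```

```text
the job is handed in; nothing more can be done
None
```

The narrow pusher is pressed home in the slicer, flange on collar, still gripped and held down with about 22 N; the wide pusher is still in the stand, and the job was handed in at about 17.5 s.

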